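# Slide the specimen mount along the rail into the imager's corner pocket

## Task

Without picking it up, push the oblong specimen mount straight across the imager's bed until its long side lies flat against the rail, then slide it along, keeping it against the rail all the way, until it is fully home in the corner pocket. Use the fingertips only, keep the mount flat on the bed, leave the round mount and everything else where it is, and finish clear of everything.

Things in the scene. Friction and masses are not known exactly. Their poses are not given: they have to be found in the camera images.
- imager: Flat-bed specimen imager: low white slab with a grey bed, 220 (x) x 380 (y) mm, fixed. Bed level, 30 mm above the bench, no walls but three dark steel bars 12 mm high (tops 42 mm above the bench): rail, end stop and lip, which form the corner pocket, open to -y. Origin: centre of its underside, on the bench; x points away from the robot, y to its left, give or take its yaw.
- pocket_home (a point): Point of the imager (x=+48, y=+120, z=+38 mm in the imager's frame) where the centre of the oblong mount is when it is fully home: long side on the rail, leading short side on the end stop. The rear 20 mm of the mount then still stands out of the pocket.
- rail_face (a point): Point on the rail's working face, half-way up (x=+70, y=-60, z=+36 mm in the imager's frame); axes as the imager's. The rail is 12 mm thick, stands on the far side of the bed and runs along y from -178 to +162 mm; its working face, at x=+70, looks to -x.
- stop_face (a point): Middle of the end stop's face (x=+46, y=+150, z=+36 mm in the imager's frame); the face looks to -y. The end stop is 12 mm thick, at the rail's +y end, from x=+9 to +82 mm.
- lip_face (a point): Point on the lip's inner face (x=+22, y=+130, z=+36 mm in the imager's frame), which looks to the rail. The lip is 10 mm thick, from y=+110 to the end stop, with a flared mouth beginning at y=+96, x=+19. The pocket between lip and rail is 48 mm wide and 40 mm deep; a dark scan window lies flush in its floor.
- mount_center (a point): Centre (half-way up, 8 mm above the bed) of the oblong specimen mount: loose white plastic block with an amber window on top, 44 x 60 x 16 mm high, about 55 g. Lies flat on the near side of the bed, away from the pocket, its long side within 25 degrees of the rail's direction. It slides freely; a push rising by a few newtons tells that it has met the rail or stop.
- mount: The same oblong mount; origin at the centre of its underside, x across its 44 mm width, y along its 60 mm length.
- disc: Round specimen mount, white plastic disc 44 mm in diameter, 16 mm high, loose on the near side of the bed, about 80 mm along y from the oblong one, on either side of it. Origin: centre of its underside. Stays where it is.
- cap: Black jar cap, 48 mm in diameter, 12 mm high, loose on the near side of the bed by the pocket end. Origin: centre of its underside. Stays.
- jar: Glass jar with a black lid, 60 mm in diameter, 75 mm high, on the bench beyond the imager. Origin: centre of its underside. Stays.
- bottle: Amber bottle with a black cap, 44 mm in diameter, 90 mm high, on the bench beyond the imager. Origin: centre of its underside. Stays.
- beaker: Clear beaker, 70 mm in diameter, 80 mm high, on the bench to the left. Origin: centre of its underside. Stays.
- probe: Red-handled screwdriver, 150 mm long, lying on the bench to the right. Stays.
- dishes: Covered round dish, 94 mm in diameter, 27 mm high, on the bench beyond the imager. Origin: centre of its underside. Stays.

How it is judged (in metres and radians):
On the way, in this order (a step that is already met when the one before it is completed fails the run):
1. the oblong mount lies with its long side against the rail, before it has gone along towards the pocket (x of mount_center in the frame of imager above 0.042 m and angle between the x axis of mount and the x axis of imager, either way round below 0.12 rad and y of mount_center in the frame of imager below 0.04 m and z of mount_center in the frame of imager below 0.042 m), for 0.2 s.
2. the oblong mount is fully home in the corner pocket (y of mount_center in the frame of imager above 0.1165 m and x of mount_center in the frame of imager above 0.0435 m and angle between the x axis of mount and the x axis of imager, either way round below 0.07 rad), for 0.2 s.
At the end, for the whole second after the job is handed in: The oblong mount lies flat and at rest in the corner pocket: its leading end within 3.5 mm of the end stop, its long side within 4.5 mm of the rail and within 0.07 rad of parallel to it (all of step 2 and y of mount_center in the frame of imager below 0.1225 m and x of mount_center in the frame of imager below 0.0505 m and z of mount_center in the frame of imager between 0.035 and 0.041 m and linear speed of mount below 0.01 m/s); the robot touches nothing.
It fails at once if the oblong mount is lifted more than 8 mm off the bed or tipped up by more than 0.3 rad (z of mount_center in the frame of imager above 0.046 m or angle between mount's own z axis and vertical above 0.3 rad).
It fails at once if the oblong mount leaves the rail by more than 9 mm while it goes along to the pocket (its centre beyond y = 40 mm of the imager) (y of mount_center in the frame of imager above 0.04 m and x of mount_center in the frame of imager below 0.039 m).
It fails at once if the round mount is moved by more than 15 mm (distance of disc from where it was at the start of the episode above 0.015 m).
It fails at once if another thing is moved by more than 20 mm (distance of any of cap, jar, bottle, beaker, probe, dishes from where it was at the start of the episode above 0.02 m).
It also fails if it takes over 48 s, if anything falls off the work surface, if the arm or the gripper's body presses on something with over 40 N, if the wrist force passes 120 N, or if a joint passes its speed limit or range.

## Robot

A 7-joint arm with a two-finger parallel gripper is mounted at the origin on the work surface. World frame = base frame: x ahead of the robot, y to its left, z up, the work surface at z = 0. Lengths are in mm, angles in rad, forces in N, time in s.
With the tool pointing down it reaches from about 425 to 875 mm from the base axis. Payload 9.9 kg.
Tool frame: the origin (TCP) lies midway between the tips of the shut fingers; the grasp point (between the pads) lies 19 mm behind it; z points along the fingers, y is the direction in which the jaws open and shut (so a half turn about z gives the same grasp; the last joint's range is limited). The gripper opens to 85 mm and grips with 20 to 120 N. Pads are 22 mm wide; open, the fingers measure 114 mm over their backs; the gripper's body (76 mm by 85 mm) begins 54 mm behind the grasp point. The pads swing forward as they close: fully open they stand 13 mm farther back than shut.
Start: joints at [1.25, 0.576, 0.025, 1.437, -0.015, 1.129, -0.057], TCP at [158.355, -656.165, 231.289] pointing down, gripper open.
Joint ranges: [-2.76, 2.76], [-0.34, 2.15], [-1.52, 1.57], [0.19, 2.46], [-1.09, 4.23], [0.17, 1.99], [-2.82, 2.82]. Speed limits (rad/s): [2.22, 2.22, 3.01, 3.01, 3.14, 3.14, 3.14].

## Interface

Orientations are given as a unit quaternion [w, x, y, z].
In Python, from bench import monitor, optics, manip gives the robot as it stands. The module is installed in compiled form; this text tells all that it offers.
- The arm moves only by the tool carry_out, never from a script. Its argument "plan" is a list of rows, each a list of 3 entries, a list of its own where there are three numbers: the closure, from -1 (fully open) to 1 (shut), then the shift along the tool's x, y, z in cm, then the turn about the tool's z in rad. A call has 1 to 12 rows; each row is the pose to reach, as a shift and turn from the pose commanded when the call began, along the tool's axes at that moment; what a row does not reach only later rows make up. A row lasts 1/12 s, in which the tool goes at most 41.7 mm and 7.16 degrees, less where a joint would pass 70% of its speed; a pose out of reach is approached as far as the arm can. A call with a gripper value outside its range is refused whole. The fingers move at their own pace and stop on an object; "newtons" is the grip in N (left out, the last holds). Time passes only in rows, so rows that repeat a pose let the fingers close. It gives the time, the measured TCP pose, the force and the opening at its end, in the units of the state.
- monitor.get_obs(): the state, without advancing time (a new reading comes with each control period).
- optics.grab_frame(name): name is "scene" or "top" or "wrist"; returns (picture, depth): 420x560x3 uint8, red, green, blue; 420x560 float32, mm along the optical axis (not along the pixel's ray), 0 where there is no reading.
- optics.camera_model(name): a dict with "K" (3x3 intrinsics, pixels), "rvec" (rotation vector, rad) and "tvec" (3), from world to camera coordinates, as OpenCV has them. Camera axes: x right, y down, z forward; pixel columns grow to the right and rows downward; lengths in mm; the calibration is good to about 2 mm. The wrist camera is an equidistant fisheye: a pixel r from the principal point sees the ray r / f radians off the axis. A picture is of the moment at which its call begins: read the wrist's pose just before it. camera_model takes no time and is no camera call; for the wrist camera it gives the pose at the moment of the call.
- manip.sign_off(): hands the job in, once; it reports no verdict.
The state is a dict: "time_s": time; "joint_positions": joint angles; "joint_velocities": joint speeds; "tau": joint torques, N m; "tool_pos": TCP position; "orientation": TCP orientation; "contact_force": force on the tool from outside, world axes, zero at the start; "wrist_torque": the same for the moment, N m; "gripper_width": finger opening in mm.
Only numpy, scipy, OpenCV 4.12 (cv2) and the standard library are available. Lean on these libraries where they do the work, as an engineer would, in place of code of your own. Each camera call takes 0.05 s, during which the arm holds its last target.

## Working session

There is one attempt and no reset: what is moved stays moved. The work goes in short steps, Python scripts to look and compute and a tool call to move; the robot and the scene stay as the last step left them, time stands still between calls to the robot, and variables do not carry over. Pictures are saved under pics/ and viewed, and the job is handed in when it is done.

Besides the shell and the picture viewer there is one more tool, called after ">>>" as name([rows], argument=value, ...), one row to a line, values as JSON. carry_out: Moves the arm, as the interface text tells. Its arguments: {"type":"object","properties":{"plan":{"type":"array"},"newtons":{"type":"number"}},"required":["plan"]}

```bash
mkdir -p pics; cat > h.py <<'E'
import numpy as np, cv2
from bench import monitor, optics, manip
def save(n,f):
    p,d=optics.grab_frame(n); cv2.imwrite(f'pics/{f}.png',p[:,:,::-1]); np.savez(f'pics/{f}.npz',p=p,d=d); return p,d
E
python3 - <<'E'
from h import *
print(monitor.get_obs())
for n in ['scene','top']:
    print(n,optics.camera_model(n)); save(n,n+'0')
E
```

```text
{'time_s': 0.0, 'joint_positions': array([ 1.25021747,  0.57652846,  0.02483033,  1.4379177 , -0.01497299,
        1.12901527, -0.05649575]), 'joint_velocities': array([ 2.74556159e-03,  1.07063990e-03, -2.43929831e-03, -1.28486478e-03,
        1.92528427e-03, -6.28902921e-05,  4.61497825e-04]), 'tau': array([ 9.44839854e-06, -7.65774250e+01,  2.25030430e+00, -2.85973227e+01,
        1.53186894e-02,  1.27677637e-02,  1.54397039e-06]), 'tool_pos': array([ 158.23174456, -655.71464064,  230.4413988 ]), 'orientation': array([-8.28480367e-04,  9.92996179e-01,  1.18143468e-01, -1.51435369e-04]), 'contact_force': array([-0.37010355, -0.44770901,  0.18968279]), 'wrist_torque': array([-0.02125077,  0.04490262,  0.05561718]), 'gripper_width': 85.52549474467618}
scene {'K': array([[491.28311912,   0.        , 279.55730272],
       [  0.        , 491.28311912, 207.74856655],
       [  0.        ,   0.        ,   1.        ]]), 'rvec': array([ 1.70649797,  1.51360576, -0.78031545]), 'tvec': array([ -68.77273228, -325.22967144, 1796.62720747])}
top {'K': array([[416.34542645,   0.        , 284.30747645],
       [  0.        , 416.34542645, 215.66151363],
       [  0.        ,   0.        ,   1.        ]]), 'rvec': array([ 2.17545661, -2.18720288,  0.05987939]), 'tvec': array([-6.10803797e-02,  6.37676522e+02,  1.19040907e+03])}
```

View pics/top0.png

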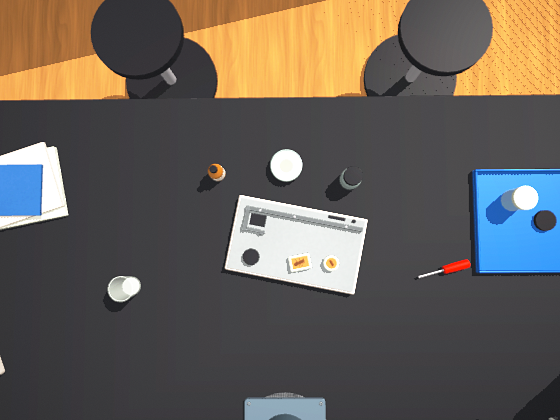

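View pics/scene0.png

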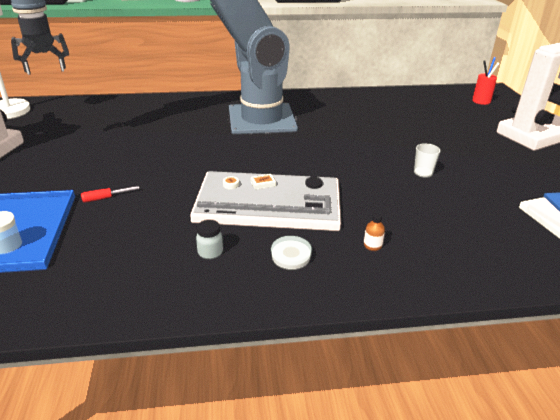

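The top view shows the imager at about (296,245), the oblong mount at (300,263), the disc at (331,263) on its -y side, and the cap at (251,257). Next I'll zoom in and measure.

```bash
cat >> h.py <<'E'
def cam(n):
    m=optics.camera_model(n); R=cv2.Rodrigues(np.array(m['rvec']))[0]; return m['K'],R,np.array(m['tvec']).ravel()
def ray(K,R,t,uv,z,fish=False):
    uv=np.atleast_2d(uv).astype(float)
    if fish:
        a=(uv-[K[0,2],K[1,2]])/K[0,0]; r=np.linalg.norm(a,axis=1)+1e-12
        d=np.c_[a*(np.sin(r)/r)[:,None],np.cos(r)]
    else: d=np.c_[(uv-[K[0,2],K[1,2]])/K[0,0],np.ones(len(uv))]
    c=-R.T@t; w=d@R
    return c+w*((z-c[2])/w[:,2])[:,None]
def proj(K,R,t,P,fish=False):
    q=np.atleast_2d(P)@R.T+t
    if not fish: return (q[:,:2]/q[:,2:])*K[0,0]+[K[0,2],K[1,2]]
    rr=np.linalg.norm(q[:,:2],axis=1)+1e-12; th=np.arctan2(rr,q[:,2])
    return q[:,:2]/rr[:,None]*th[:,None]*K[0,0]+[K[0,2],K[1,2]]
E
python3 - <<'E'
from h import *
z=np.load('pics/top0.npz');p=z['p'];K,R,t=cam('top')
print('cam pos',-R.T@t)
c=p[185:305,215:375]; cv2.imwrite('pics/topz.png',cv2.resize(c[:,:,::-1],None,fx=5,fy=5,interpolation=cv2.INTER_CUBIC))
roi=np.zeros(p.shape[:2],np.uint8); roi[185:305,215:375]=1
g=p.astype(int)
white=((g.min(2)>110)&(roi>0)).astype(np.uint8)
n,l,s,_=cv2.connectedComponentsWithStats(white); i=1+np.argmax(s[1:,4])
m=cv2.morphologyEx((l==i).astype(np.uint8),cv2.MORPH_CLOSE,np.ones((9,9)))
ct=max(cv2.findContours(m,0,1)[0],key=cv2.contourArea)
b=cv2.boxPoints(cv2.minAreaRect(ct)); P=ray(K,R,t,b,30)
print(b,P[:,:2].round(1), [np.linalg.norm(P[i]-P[i-1]).round(1) for i in range(4)], P.mean(0))
amb=((g[:,:,0]-g[:,:,2]>60)&(roi>0)).astype(np.uint8)
for c in cv2.findContours(amb,0,1)[0]:
    if cv2.contourArea(c)<8: continue
    r=cv2.minAreaRect(c); print('amber',r,ray(K,R,t,r[0],46)[0,:2])
E
```

```text
cam pos [ 556.33480119  -18.11554919 1230.3936468 ]
[[223.81857 269.07584]
 [238.47952 193.67657]
 [368.45425 218.94943]
 [353.7933  294.3487 ]] [[ 484.4  170.8]
 [ 701.9  129.2]
 [ 626.2 -246. ]
 [ 411.4 -200.4]] [np.float64(378.3), np.float64(221.4), np.float64(382.7), np.float64(219.6)] [555.95671488 -36.59925367  30.        ]
amber ((331.25, 262.75), (9.899494171142578, 9.192387580871582), 45.0) [ 501.8752202  -135.79399722]
amber ((299.76922607421875, 261.8461608886719), (10.59027099609375, 16.081523895263672), 78.69007110595703) [504.80998073 -46.88540106]
```

View pics/topz.png

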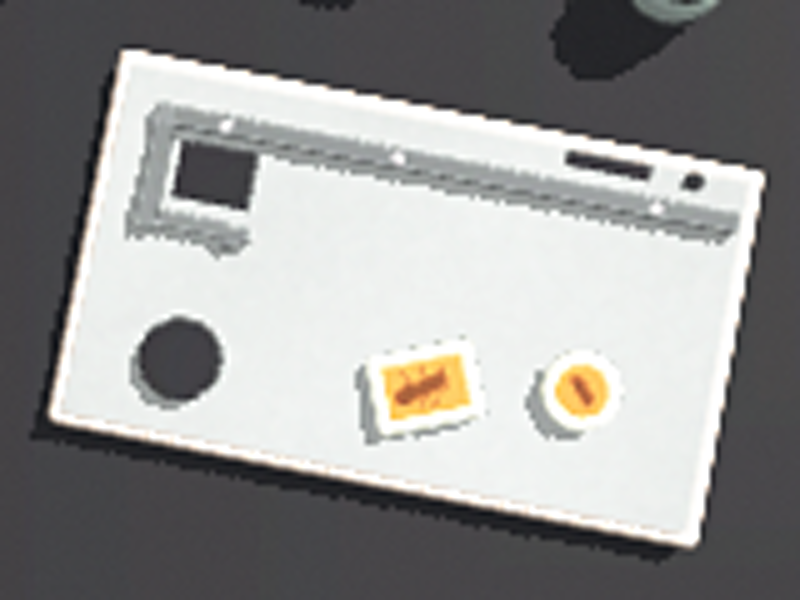

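The imager's yaw is about -0.195 rad. The mount sits near imager (-48,-20) and is turned about 22° from the rail; the disc is near (-34,-108). I'll go overhead, turn the tool to the imager's yaw and part-close the fingers.

>>> carry_out([
  [0.3,[2.8,-3.0,0],0.036],
  [0.3,[5.6,-6.0,0],0.072],
  [0.3,[8.4,-9.0,0],0.108],
  [0.3,[11.2,-12.0,0],0.144],
  [0.3,[14.0,-15.0,0],0.18],
  [0.3,[16.8,-18.0,0],0.216],
  [0.3,[19.6,-21.0,0],0.252],
  [0.3,[22.4,-24.0,0],0.288],
  [0.3,[25.2,-27.0,0],0.324],
  [0.3,[28.0,-30.0,0],0.36],
  [0.3,[30.8,-33.0,0],0.396],
  [0.3,[33.6,-36.0,0],0.432],
], newtons=20)

```text
time_s: 1.1
tool_pos: [400.9, -225.5, 231.3]
orientation: [0.0, 0.995, -0.098, -0.0]
contact_force: [-0.0, 0.2, -0.3]
gripper_width: 30.3
```

>>> carry_out([
  [0.3,[0.9,-3.6,0],0],
  [0.3,[1.8,-7.2,0],0],
  [0.3,[2.7,-10.8,0],0],
  [0.3,[3.6,-14.4,0],0],
  [0.3,[3.6,-17.5,0],0],
  [0.3,[3.6,-17.5,0],0],
  [0.3,[3.6,-17.5,0],0],
])

```text
time_s: 1.68
tool_pos: [469.9, -60.9, 231.0]
orientation: [-0.0, 0.995, -0.095, -0.0]
contact_force: [-0.1, -1.1, -0.3]
gripper_width: 30.0
```

```bash
python3 - <<'E'
from h import *
o=monitor.get_obs(); print(o['tool_pos'],o['orientation'],o['joint_positions'],o['gripper_width'])
m=optics.camera_model('wrist'); print(m); np.save('pics/w1m.npy',m,allow_pickle=True)
save('wrist','w1')
E
```

```text
[469.88513448 -60.86109031 231.02842269] [-1.82772623e-04  9.95438343e-01 -9.54063118e-02 -3.28008755e-04] [ 0.08757431  0.27985089 -0.07452307  1.9467238   0.02539494  0.91653567
 -1.76142879] 29.962850393115946
{'K': array([[325.1922621 ,   0.        , 279.12027247],
       [  0.        , 325.1922621 , 211.21653286],
       [  0.        ,   0.        ,   1.        ]]), 'rvec': array([-1.88157724,  2.2823615 ,  0.30382491]), 'tvec': array([ 29.7649514 , 422.45875782, 501.94232999])}
```

View pics/w1.png

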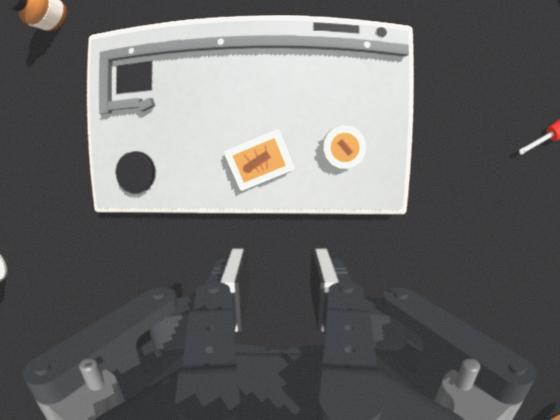

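The wrist view shows the mount at (259,160), the disc at (344,148), the cap at (135,173), the rail along row ~45 and the pocket at (127,80). Now I'll measure these through the fisheye model.

```bash
cat >> h.py <<'E'
def wr(f):
    p=np.load(f'pics/{f}.npz')['p']; m=np.load(f'pics/{f}m.npy',allow_pickle=True).item()
    return p,m['K'],cv2.Rodrigues(np.array(m['rvec']))[0],np.array(m['tvec']).ravel()
E
python3 - <<'E'
from h import *
p,K,R,t=wr('w1'); g=p.astype(int); hsv=cv2.cvtColor(p,cv2.COLOR_RGB2HSV)
print('cam',-R.T@t)
cv2.imwrite('pics/w1z.png',cv2.resize(p[10:225,70:430,::-1],None,fx=2.2,fy=2.2,interpolation=cv2.INTER_CUBIC))
roi=np.zeros(p.shape[:2],np.uint8); roi[10:225,70:430]=1
amb=((g[:,:,0]-g[:,:,2]>60)&(roi>0)).astype(np.uint8)
for c in cv2.findContours(amb,0,1)[0]:
    if cv2.contourArea(c)<100: continue
    W=ray(K,R,t,c[:,0].astype(float),46,True)[:,:2].astype(np.float32); r=cv2.minAreaRect(W); print('amber',r)
bed=((g.min(2)>95)&(roi>0)).astype(np.uint8); bed=cv2.morphologyEx(bed,cv2.MORPH_CLOSE,np.ones((5,5)))
c=max(cv2.findContours(bed,0,1)[0],key=cv2.contourArea)
W=ray(K,R,t,c[:,0].astype(float),30,True)[:,:2].astype(np.float32); r=cv2.minAreaRect(W); print('bed',r)
# white tops
wh=((g.min(2)>225)&(roi>0)).astype(np.uint8)
for c in cv2.findContours(wh,0,1)[0]:
    if cv2.contourArea(c)<60: continue
    W=ray(K,R,t,c[:,0].astype(float),46,True)[:,:2].astype(np.float32); print('white',cv2.minAreaRect(W),cv2.boundingRect(c))
# profile across the rail
for u in (200,280,340):
    print(u,p[25:70,u].mean(1).astype(int))
for v in (148,200): print(v,p[v,250:300].mean(1).astype(int))
E
```

```text
cam [534.83723237 -73.59823994 373.94637446]
amber ((504.1732482910156, -46.38360595703125), (31.047863006591797, 46.85258483886719), 10.731513977050781)
amber ((501.7871398925781, -135.08270263671875), (30.346879959106445, 29.790672302246094), 80.20512390136719)
bed ((555.5205688476562, -37.00653076171875), (375.69268798828125, 217.9701690673828), 78.61686706542969)
white ((481.8628845214844, 97.34564971923828), (78.86560821533203, 5.749503135681152), 78.9420166015625) (108, 205, 63, 6)
white ((471.64251708984375, 29.83422088623047), (50.28449249267578, 13.52585506439209), 76.7298355102539) (173, 198, 46, 14)
white ((575.6710815429688, 110.77306365966797), (20.182785034179688, 15.975994110107422), 35.31047058105469) (98, 120, 18, 18)
white ((555.0399780273438, -39.044891357421875), (354.5987548828125, 204.17855834960938), 78.55335235595703) (88, 16, 325, 197)
200 [226 226 226 225 225 227 226 226 227 225 226 228 219 184 161 157 159 152
 152 152 149 147 136 101  78 103 138 149 151 149 152 168 206 225 228 228
 228 229 229 229 228 229 230 229 228]
280 [233 233 234 234 232 232 233 232 231 222 190 168 162 162 160 160 156 156
 156 148 119  86  96 135 155 161 157 156 158 172 212 230 231 233 234 234
 234 233 233 233 234 235 233 234 233]
340 [ 93  93  92  89  91  92 124 193 229 235 235 230 204 171 163 162 164 161
 161 160 157 148 131  96  86 117 144 152 150 151 159 185 221 230 231 232
 232 232 232 233 233 234 233 232 232]
148 [190 180 178 174 172 174 174 174 177 177 176 177 177 174 167 153 160 173
 178 178 177 177 177 177 178 177 176 178 197 233 246 247 247 247 247 246
 243 234 228 229 229 227 229 230 227 229 229 230 230 230]
200 [228 227 228 228 228 228 226 228 228 228 229 227 226 227 227 227 228 228
 229 228 227 227 227 228 227 227 227 227 227 228 226 227 227 228 228 228
 228 229 229 229 228 229 229 229 228 230 227 227 228 228]
```

View pics/w1z.png

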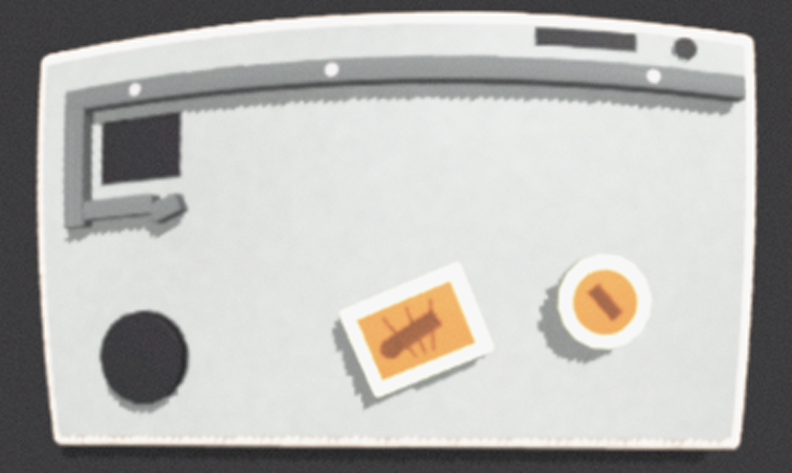

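Wrist measurement (imager frame): mount (-48,-19), rotated +0.386 rad. Imager centre is (555.5,-37.0), yaw ≈ -0.198. I'll descend on the mount's near side with the fingers 30 mm apart.

>>> carry_out([
  [0.3,[-1.2,-0.8,2.0],0.007],
  [0.3,[-2.35,-1.65,5.0],0.007],
  [0.3,[-2.35,-1.65,8.5],0.007],
  [0.3,[-2.35,-1.65,12.0],0.007],
  [0.3,[-2.35,-1.65,15.0],0.007],
  [0.3,[-2.35,-1.65,17.5],0.007],
  [0.3,[-2.35,-1.65,19.0],0.007],
  [0.3,[-2.35,-1.65,19.6],0.007],
  [0.3,[-2.35,-1.65,19.6],0.007],
])

```text
time_s: 2.48
tool_pos: [449.0, -43.2, 34.3]
orientation: [0.0, 0.995, -0.102, -0.001]
contact_force: [0.1, 0.2, 0.3]
gripper_width: 29.7
```

```bash
python3 - <<'E'
from h import *
o=monitor.get_obs(); print(o['tool_pos'],o['orientation'],o['contact_force'],o['gripper_width'])
m=optics.camera_model('wrist'); np.save('pics/w2m.npy',m,allow_pickle=True)
save('wrist','w2')
E
```

```text
[448.96646425 -43.24106863  34.2743991 ] [ 4.25408398e-04  9.94797442e-01 -1.01863730e-01 -1.28401031e-03] [0.11047512 0.20379548 0.31699585] 29.723157351709673
```

View pics/w2.png

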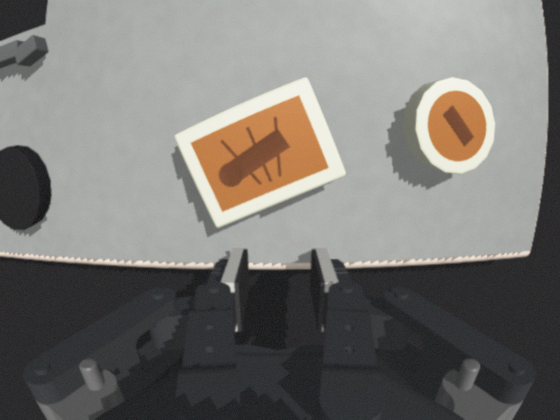

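The two fingers sit behind the mount's near long side, which runs from (218,228) to (345,173); the disc is clear at (455,125). I'll shift 4 mm to the left and start the push.

>>> carry_out([
  [0.3,[0.5,-0.4,0.0],-0.006],
  [0.3,[1.2,-0.4,0.0],-0.006],
  [0.3,[2.0,-0.4,0.0],-0.006],
  [0.3,[2.8,-0.4,0.0],-0.006],
  [0.3,[3.5,-0.4,0.0],-0.006],
  [0.3,[4.2,-0.4,0.0],-0.006],
  [0.3,[5.0,-0.4,0.0],-0.006],
  [0.3,[5.8,-0.4,0.0],-0.006],
  [0.3,[6.6,-0.4,0.0],-0.006],
  [0.3,[7.4,-0.4,0.0],-0.006],
  [0.3,[8.0,-0.4,0.0],-0.006],
  [0.3,[8.4,-0.4,0.0],-0.006],
])

```text
time_s: 3.53
tool_pos: [534.0, -55.1, 35.2]
orientation: [-0.0, 0.995, -0.098, 0.0]
contact_force: [-1.1, -0.0, 0.2]
gripper_width: 30.2
```

```bash
python3 - <<'E'
from h import *
o=monitor.get_obs(); print(o['tool_pos'],o['orientation'],o['contact_force'],o['gripper_width'])
m=optics.camera_model('wrist'); np.save('pics/w3m.npy',m,allow_pickle=True)
save('wrist','w3')
p,K,R,t=wr('w3'); g=p.astype(int)
y=2*np.arctan2(o['orientation'][2],o['orientation'][1]);print('yaw',y)
C=np.array([555.5,-37.0]);a=-.198;M=np.array([[np.cos(a),-np.sin(a)],[np.sin(a),np.cos(a)]])
print('tcp im',(o['tool_pos'][:2]-C)@M)
amb=(g[:,:,0]-g[:,:,2]>60).astype(np.uint8)
for c in cv2.findContours(amb,0,1)[0]:
    if cv2.contourArea(c)<300: continue
    W=ray(K,R,t,c[:,0].astype(float),46,True)[:,:2].astype(np.float32); r=cv2.minAreaRect(W); print('amber',r,(np.array(r[0])-C)@M, r[2]+np.degrees(.198))
E
```

```text
[533.98071786 -55.07604629  35.21671241] [-3.82019325e-05  9.95183124e-01 -9.80332714e-02  1.61340508e-04] [-1.05475378 -0.00575433  0.16881874] 30.176917008452932
yaw -0.1963819618959019
tcp im [-17.54312005 -21.95590791]
amber ((505.04400634765625, -138.77496337890625), (31.597463607788086, 20.6147518157959), 47.121063232421875) [ -29.45015115 -109.71161772] 58.465627576012174
amber ((564.9464721679688, -67.84607696533203), (48.148983001708984, 31.882566452026367), 78.69830322265625) [ 15.32960141 -28.38520074] 90.04286756624656
```

View pics/w3.png

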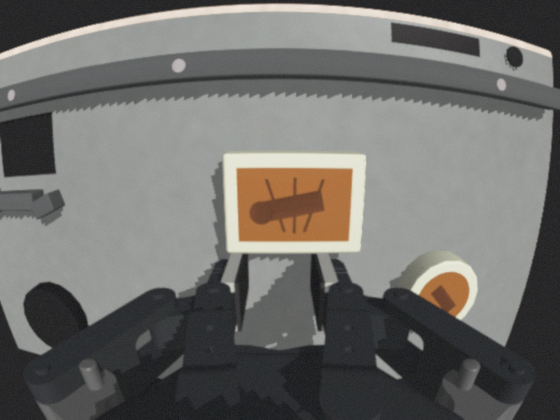

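The mount is square to the rail (90.0°), at (15,-28), and the disc hasn't moved. I'll push the remaining 33 mm and slow down near contact.

>>> carry_out([
  [0.3,[0.6,0,0.1],0],
  [0.3,[1.2,0,0.1],0],
  [0.3,[1.8,0,0.1],0],
  [0.3,[2.3,0,0.1],0],
  [0.3,[2.6,0,0.1],0],
  [0.3,[2.8,0,0.1],0],
  [0.3,[3.0,0,0.1],0],
  [0.3,[3.1,0,0.1],0],
  [0.3,[3.2,0,0.1],0],
  [0.3,[3.2,0,0.1],0],
])

```text
time_s: 4.42
tool_pos: [564.5, -61.1, 34.3]
orientation: [-0.0, 0.995, -0.098, 0.0]
contact_force: [0.0, -0.3, -0.2]
gripper_width: 30.3
```

>>> carry_out([
  [0.3,[0.1,0,0],0],
  [0.3,[0.2,0,0],0],
  [0.3,[0.3,0,0],0],
  [0.3,[0.3,0,0],0],
])

```text
time_s: 4.75
tool_pos: [565.8, -61.5, 34.1]
orientation: [0.0, 0.995, -0.098, -0.002]
contact_force: [-5.3, 1.6, 4.1]
gripper_width: 29.6
```

```bash
cat > look.py <<'E'
from h import *
import sys
f=sys.argv[1]
o=monitor.get_obs(); print(o['tool_pos'],o['contact_force'],o['gripper_width'],o['time_s'],'j7',o['joint_positions'][6])
m=optics.camera_model('wrist'); np.save(f'pics/{f}m.npy',m,allow_pickle=True)
save('wrist',f)
p,K,R,t=wr(f); g=p.astype(int)
y=2*np.arctan2(o['orientation'][2],o['orientation'][1]);print('yaw',y)
C=np.array([555.5,-37.0]);a=-.198;M=np.array([[np.cos(a),-np.sin(a)],[np.sin(a),np.cos(a)]])
print('tcp im',(o['tool_pos'][:2]-C)@M)
amb=(g[:,:,0]-g[:,:,2]>60).astype(np.uint8)
for c in cv2.findContours(amb,0,1)[0]:
    if cv2.contourArea(c)<300: continue
    W=ray(K,R,t,c[:,0].astype(float),46,True)[:,:2].astype(np.float32); r=cv2.minAreaRect(W); print('amber',r[1],(np.array(r[0])-C)@M, r[2]+np.degrees(.198))
E
python3 look.py w4
```

```text
[565.7734204  -61.46049424  34.06924767] [-5.32487194  1.64771703  4.09740513] 29.628510191191005 4.75 j7 -1.8183854430567439
yaw -0.19611960648962168
tcp im [ 14.88429237 -21.96171181]
amber (48.114227294921875, 31.97916030883789) [ 47.75165994 -28.25902134] 89.88033857454734
```

View pics/w4.png

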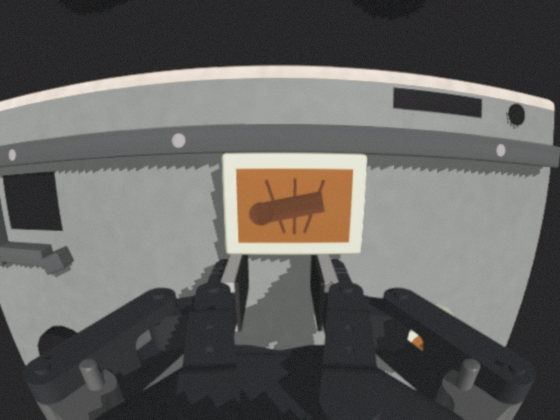

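Rail contact shows as 5.5 N, with the mount flat at x'=47.8, y'=-28.3 and 89.9°. I'll back off, rise, then shut and turn the gripper a quarter so it can come in behind the short side.

>>> carry_out([
  [0.3,[-1.0,0,0],0],
  [0.3,[-1.8,0,-1.0],0],
  [0.3,[-1.8,0,-4.0],0],
  [1,[-1.8,0,-6.5],-0.12],
  [1,[-0.8,1.5,-6.5],-0.24],
  [1,[0.5,3.0,-6.5],-0.36],
  [1,[1.8,4.5,-6.5],-0.48],
  [1,[2.6,5.6,-6.5],-0.6],
  [1,[3.1,6.4,-6.5],-0.72],
  [1,[3.1,6.4,-6.5],-0.84],
  [1,[3.1,6.4,-6.5],-0.96],
  [1,[3.1,6.4,-6.5],-1.08],
])

```text
time_s: 5.8
tool_pos: [585.3, -131.1, 100.1]
orientation: [0.0, 0.903, 0.43, 0.0]
contact_force: [-1.5, 0.4, 0.3]
gripper_width: -0.4
```

>>> carry_out([
  [1,[0,0,0],-0.12],
  [1,[0,0,0],-0.24],
  [1,[0,0,0],-0.36],
  [1,[0,0,0],-0.489],
  [1,[0,0,0],-0.489],
  [1,[0,0,0],-0.489],
])

```text
time_s: 6.3
tool_pos: [585.2, -130.9, 99.8]
orientation: [0.0, 0.775, 0.632, 0.0]
contact_force: [0.3, -0.2, 0.0]
gripper_width: -0.3
```

```bash
python3 look.py w5
```

```text
[ 585.20804334 -130.85897876   99.80257116] [ 0.27258842 -0.15945905  0.04301558] -0.3141522678098888 6.3 j7 -0.4663363989242112
yaw 1.36895249780524
tcp im [ 47.59049352 -86.18132431]
amber (30.862382888793945, 31.020381927490234) [ -34.10810294 -106.65989748] 42.01683797945456
amber (47.036468505859375, 31.707422256469727) [ 47.90739858 -28.40788464] 89.73139753450828
```

View pics/w5.png

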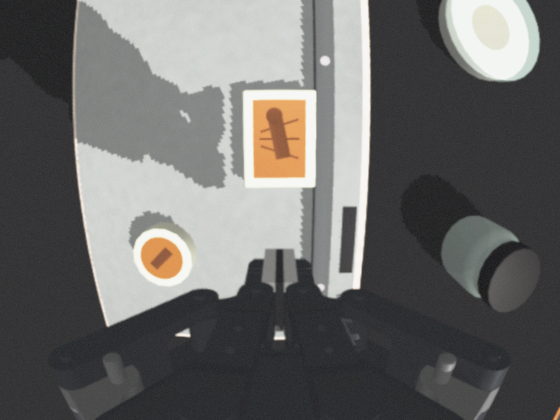

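The gripper is shut at (47.6,-86.2), lined up behind the mount at (47.9,-28.4); the disc is unmoved. I'll descend and begin the slide.

>>> carry_out([
  [1,[0,0,2.5],0],
  [1,[0,0,4.8],0],
  [1,[0,0,6.2],0],
  [1,[0,0,6.5],0],
  [1,[0.5,0,6.5],0],
  [1,[1.0,0,6.5],0],
  [1,[1.5,0,6.5],0],
  [1,[2.0,0.02,6.5],0],
  [1,[2.6,0.04,6.5],0],
  [1,[3.2,0.06,6.5],0],
  [1,[3.8,0.08,6.5],0],
  [1,[4.2,0.1,6.5],0],
])

```text
time_s: 7.35
tool_pos: [594.8, -88.4, 34.5]
orientation: [0.0, 0.773, 0.634, 0.0]
contact_force: [-1.0, 0.5, 0.3]
gripper_width: 0.1
```

```bash
python3 look.py w6
```

```text
[594.84429381 -88.42555698  34.54029507] [-1.03259105  0.53911435  0.27105881] 0.13992573090258853 7.35 j7 -0.5871608491647319
yaw 1.3733974327879683
tcp im [ 48.69144296 -42.68143331]
amber (48.05575180053711, 32.2412223815918) [47.70697043 -2.16622063] 89.98580732454734
```

View pics/w6.png

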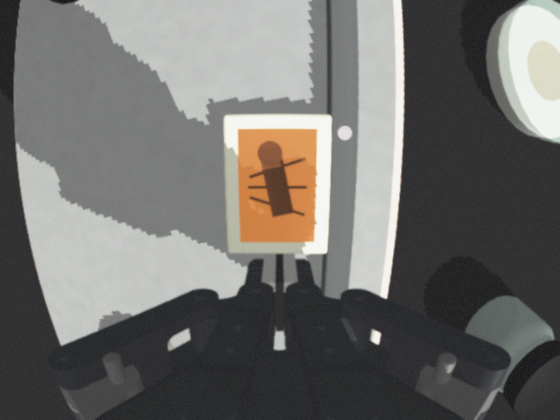

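The mount is flat against the rail and square at (47.7,-2.2). I'll continue the slide.

>>> carry_out([
  [1,[0.7,0,0],0],
  [1,[1.4,0,0],0],
  [1,[2.1,0.02,0],0],
  [1,[2.8,0.02,0],0],
  [1,[3.5,0.03,0],0],
  [1,[4.2,0.03,0],0],
  [1,[4.9,0.04,0],0],
  [1,[5.6,0.04,0],0],
  [1,[6.3,0.05,0],0],
  [1,[7.0,0.05,0],0],
  [1,[7.5,0.05,0],0],
  [1,[7.8,0.05,0],0],
])

```text
time_s: 8.4
tool_pos: [610.6, -12.0, 34.4]
orientation: [-0.0, 0.773, 0.634, 0.0]
contact_force: [-0.0, -0.6, 0.3]
gripper_width: 0.1
```

```bash
python3 look.py w7
```

```text
[610.59632295 -12.03700435  34.37821184] [-0.04494152 -0.55265018  0.28013012] 0.058647978463093144 8.4 j7 -0.6984164901445375
yaw 1.3736706044375953
tcp im [49.10940762 35.31319921]
amber (48.03033447265625, 32.21372985839844) [47.75980429 75.85204763] 90.0230311404653
```

View pics/w7.png

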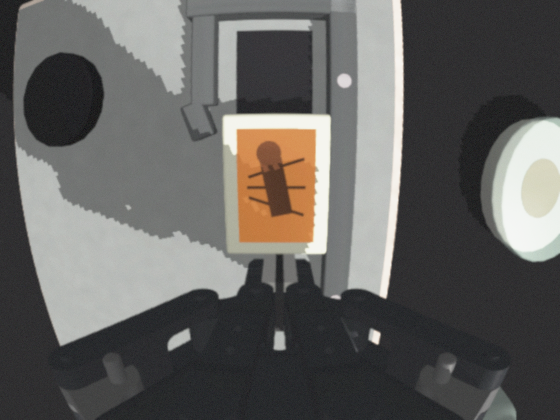

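The mount is at (47.8,75.9), still square, with its leading end entering the mouth at row ~115. I'll push 42 mm more.

>>> carry_out([
  [1,[0.6,0,0],0],
  [1,[1.2,0,0],0],
  [1,[1.8,0,0],0],
  [1,[2.4,0,0],0],
  [1,[2.9,0,0],0],
  [1,[3.4,0,0],0],
  [1,[3.7,0,0],0],
  [1,[3.9,0,0],0],
  [1,[4.1,0,0],0],
  [1,[4.2,0,0],0],
  [1,[4.2,0,0],0],
])

```text
time_s: 9.37
tool_pos: [618.7, 28.2, 34.3]
orientation: [-0.0, 0.774, 0.634, 0.0]
contact_force: [-0.4, 0.3, -0.3]
gripper_width: 0.1
```

>>> carry_out([
  [1,[0.1,0,0],0],
  [1,[0.15,0,0],0],
  [1,[0.2,0,0],0],
  [1,[0.2,0,0],0],
])

```text
time_s: 9.7
tool_pos: [619.0, 30.0, 34.3]
orientation: [-0.0, 0.774, 0.634, 0.0]
contact_force: [-0.4, -0.3, 0.0]
gripper_width: -0.1
```

```bash
python3 look.py w8
```

```text
[619.01841577  29.97129841  34.29681888] [-0.37444919 -0.25200212  0.0341064 ] -0.14869338687199773 9.7 j7 -0.7555145030868216
yaw 1.3727793370158148
tcp im [49.10354632 78.15744168]
amber (47.9746208190918, 32.17951583862305) [ 47.58269959 118.73857105] 89.90608015169578
```

View pics/w8.png

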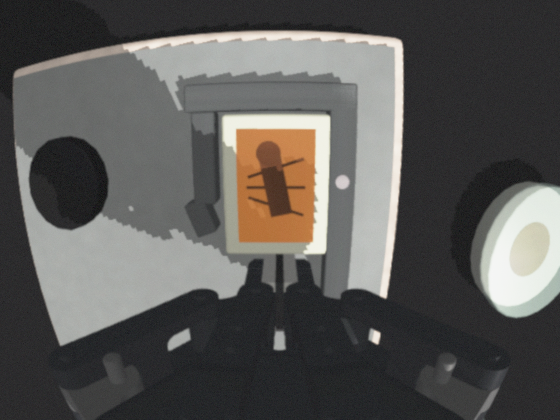

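Very nearly home, at (47.6,118.7), and no stop contact yet. I'll creep on until the force rises.

>>> carry_out([
  [1,[0.05,0,0],0],
  [1,[0.1,0,0],0],
  [1,[0.15,0,0],0],
  [1,[0.15,0,0],0],
])

```text
time_s: 10.08
tool_pos: [619.3, 31.6, 34.3]
orientation: [-0.0, 0.773, 0.634, 0.0]
contact_force: [-0.0, 0.7, -0.0]
gripper_width: 0.0
```

>>> carry_out([
  [1,[0.05,0,0],0],
  [1,[0.1,0,0],0],
  [1,[0.15,0,0],0],
  [1,[0.15,0,0],0],
])

```text
time_s: 10.42
tool_pos: [619.4, 31.7, 34.3]
orientation: [0.0, 0.774, 0.633, -0.001]
contact_force: [-1.1, -5.2, 2.8]
gripper_width: 0.5
```

The stop is met (5.3 N in -y). I'll back away straight, rise, then check.

>>> carry_out([
  [1,[-0.2,0,0],0],
  [1,[-0.7,0,0],0],
  [1,[-1.5,0,0],0],
  [1,[-2.5,0,0],0],
  [1,[-2.5,0,-1.5],0],
  [1,[-2.5,0,-4.5],0],
  [1,[-2.5,0,-8.0],0],
  [1,[-2.5,0,-11.5],0],
  [1,[-2.5,0,-14.0],0],
  [1,[-2.5,0,-15.0],0],
  [1,[-2.5,0,-15.0],0],
  [1,[-2.5,0,-15.0],0],
])

```text
time_s: 11.42
tool_pos: [614.4, 7.5, 183.9]
orientation: [0.0, 0.774, 0.633, -0.0]
contact_force: [0.7, -0.3, -0.6]
gripper_width: 0.1
```

```bash
python3 look.py w9; python3 - <<'E'
from h import *
save('top','top9')
p=np.load('pics/top9.npz')['p'][185:305,215:375]
cv2.imwrite('pics/top9z.png',cv2.resize(p[:,:,::-1],None,fx=5,fy=5,interpolation=cv2.INTER_CUBIC))
E
```

```text
[614.42050814   7.46414891 183.88510092] [ 0.68112663 -0.27117338 -0.59774446] 0.05094071477582054 11.4167 j7 -0.6116887589140634
yaw 1.3719461202855492
tcp im [49.02282722 55.18558897]
amber (216.56459045410156, 116.00149536132812) [ 515.87049553 -300.68017375] 101.24400892366843
amber (46.07870101928711, 30.782442092895508) [ 47.49969866 120.81476498] 90.15257825960593
amber (151.4907989501953, 39.717315673828125) [354.98391841 230.30349809] 84.79833784212546
```

View pics/w9.png

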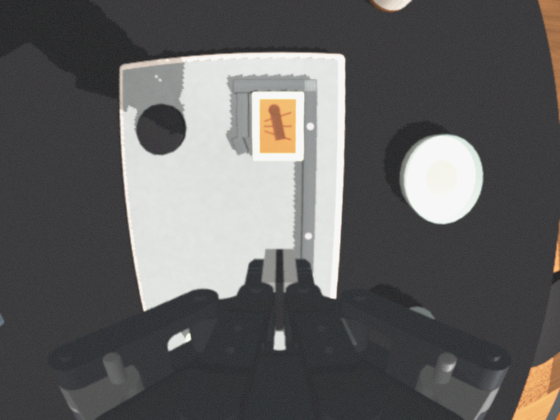

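The mount sits in the pocket corner at (47.5,120.8), 90.15°, and the gripper is 150 mm above it, clear of everything. I'll hand in.

```bash
python3 -c "
from h import *
print(manip.sign_off())"
```

```text
the job is handed in; nothing more can be done
None
```

I pushed the oblong mount flat against the rail with two spread fingertips. I then shut the gripper, turned it a quarter, and slid the mount along the rail into the corner pocket. The job was handed in at about 11.5 s on the robot clock; `sign_off` reports no verdict.

- **Contact:** the force rose to about 5.5 N when the mount met the rail and about 5.3 N when it met the end stop.
- **Final position:** the last wrist image puts the mount's centre at imager x ≈ 47.5 mm, y ≈ 120.8 mm, square to the rail within 0.2°. The y is 0.8 mm past the nominal 120 mm, which is within the camera calibration error of about 2 mm and below the 122.5 mm limit.
- **Everything else:** the disc read (-33,-107) mm at the start and (-34,-107) mm when last seen clearly, just before the slide. I took a last top picture but did not measure the disc or the other objects in it. No contact showed on the force readings while the arm was in free space, and the gripper finished 150 mm above its pushing height, touching nothing.

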